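Drift a broken peg out of a pine chair rail

ROBOT

A 6-joint arm with a two-finger parallel gripper is mounted at the origin on the work surface. World frame = base frame: x ahead of the robot, y to its left, z up, the work surface at z = 0. Lengths are in mm, angles in rad, forces in N, time in s.
With the tool pointing down it reaches from about 275 to 1000 mm from the base axis. Payload 8.4 kg.
Tool frame: the origin (TCP) lies between the finger pads; the fingertips stand 22 mm ahead of it and the grasp point (between the pads) lies 3 mm ahead of it (r.nose_length is the z of the fingertips in the tool frame, in mm); z points along the fingers, y is the line along which they close (so a half turn about z gives the same grasp; the last joint's range is limited). The gripper opens to 85 mm and grips with 20 to 120 N. Pads are 22 mm wide; open, the fingers measure 114 mm over their backs; the gripper's body (76 mm by 85 mm) begins 54 mm behind the grasp point. The pads swing forward as they close: fully open they stand 13 mm farther back than shut.
Start: joints at [-1.275, 0.353, 1.633, -0, 1.155, -0.002], TCP at [183.385, -597.493, 253.281] pointing down, gripper open.
Joint ranges: [-2.63, 2.63], [-0.92, 2.1], [0.06, 2.66], [-1.3, 4.44], [0, 2.69], [-3.02, 3.02]. Speed limits (rad/s): [2.22, 2.22, 2.79, 3.14, 3.14, 3.14].

INTERFACE

Orientations are given as [roll, pitch, yaw] about the fixed x, y, z axes, in that order (R = Rz(yaw) Ry(pitch) Rx(roll)).
In Python, from rig import r, cams gives the robot as it stands.
- The arm moves only by the shell command python3 -m handwheel [FORCE], which reads ROWS from standard input. ROWS is a JSON list that holds a single list of rows (three levels of brackets), with 1 to 5 rows, each of 7 numbers: a rotation vector rx, ry, rz in units of 0.2 rad, then dx, dy, dz in cm, then the opening from 0.0 (shut) to 1.0 (fully open); each row shifts and turns the commanded pose from where the row before left it, along the tool's axes as they then stand; what a row does not reach is not made up. A row lasts 1/12 s, in which the tool goes at most 41.7 mm and 0.125 rad, less where a joint would pass 70% of its speed; a pose out of reach is approached as far as the arm can. The fingers move at their own pace and stop on an object; FORCE is the grip in N (left out, the last holds). Time passes only in rows, so rows that do not move let the fingers close. It prints the time, the measured TCP pose, the force, the opening and the grip force at its end. Input that does not fit is refused with a message, and nothing moves.
- r.sense(): the state, without advancing time (a new reading comes with each control period).
- cams.grab_frame(name): name is "side" or "top" or "wrist"; returns the picture (480x640x3 uint8, red, green, blue); there is no depth.
- cams.camera_params(name): a dict with "fx", "fy", "cx", "cy" (pixels), "rvec" (rotation vector, rad) and "tvec" (3), from world to camera coordinates, as OpenCV has them. Camera axes: x right, y down, z forward; pixel columns grow to the right and rows downward; lengths in mm; the calibration is good to about 2 mm. The wrist camera is an equidistant fisheye: a pixel r from the principal point sees the ray r / f radians off the axis. A picture is of the moment at which its call begins: read the wrist's pose just before it. camera_params takes no time and is no camera call; for the wrist camera it gives the pose at the moment of the call.
- r.sign_off(): hands the job in; it is judged then, once.
The state is a dict: "clock": time; "qpos": joint angles; "qvel": joint speeds; "joint_efforts": joint torques, N m; "eef_pos": TCP position; "tcp_rot": TCP orientation; "contact_force": force on the tool from outside, world axes, zero at the start; "wrist_torque": the same for the moment, N m; "opening": opening from 0.0 (shut) to 1.0 (fully open); "grasp_force": force on a finger pad.
Only numpy, scipy, OpenCV 4.12 (cv2) and the standard library are available. Lean on these libraries where they do the work, as an engineer would, in place of code of your own. Each camera call takes 0.05 s, during which the arm holds its last target. There are 200 camera calls.

TASK

One of the three pegs in the pine chair rail has lost its neck and its foot is stuck in the bore under its collar. Take the drift from its wooden holder, feel for the hole of the collar above the broken peg, press the stub gently down until it drops into the tin tray underneath, then draw the drift out and stand it back in its holder. Leave the two sound pegs and the things around the work as they are, and do not bruise the wood.

Things in the scene. Friction and masses are not known exactly. Their poses are not given: they have to be found in the camera images.
- rail: Fixed pine rail on two end blocks, 50 x 220 mm (own x, y), underside 75 mm, upper face 105 mm above the table; 25 mm vertical through bores at x = 0, y = -50, 0, +50 mm. Over each bore a round collar is glued on: 37 mm outside, 15.5 mm hole, 15 mm tall (top at 120 mm). Origin on the table under its middle, z up. Over 25 N from the drift bruises rail or collars.
- tray (a point): Middle of the floor, 3 mm above the table, of the fixed open tin tray under the rail's bores, between the blocks: 120 x 160 mm (rail's x, y), 30 mm tall.
- bore0 (a point): On the axis of the rail's bore at y = -50 mm, level with the collar's top, 120 mm above the table. The collar was set on badly: its hole's axis lies 4.5 mm off the bore's, in a direction that is not measured and differs from collar to collar.
- bore1 (a point): The same point for the middle bore (collar 4.5 mm off this axis in some direction).
- bore2 (a point): The same point for the bore at y = +50 mm (collar 4.5 mm off this axis in some direction).
- stub: Foot of the broken peg: round, 23.5 mm in diameter, 26 mm long, in any one of the bores, its top 16 to 23 mm below the collar's top. Origin at the centre of its lower end, z up along it. A press fit: it slides at about 7 to 12 N and drops free once its top is about 41 mm below the collar's top. The drift may press on it off-centre. Over 25 N on it is too rough.
- stub_center (a point): Middle of the stub, halfway along it, on its axis.
- peg_a: Sound peg in another bore: the same foot as the stub's, 23.5 x 26 mm, with a 6 mm neck that comes up through the collar's hole and stands 20 mm proud of it. Origin at the centre of its lower end, z up. Leave it.
- peg_b: The other sound peg, the same as peg_a. Leave it.
- drift: The drift: round steel shaft 13.5 mm in diameter and 95 mm long, its tip chamfered 0.6 mm, under a square wooden handle 24 x 24 mm and 45 mm tall (140 mm in all, 180 g). It stands upright in the holder. Origin at the centre of the tip's flat lower end; z up along the shaft; x and y are square to the handle's faces.
- drift_grip (a point): Middle of the drift's wooden handle, 117.5 mm above its tip.
- holder: Fixed dark wooden block, 80 x 80 x 50 mm, with a round vertical blind hole of 16.5 mm diameter and 40 mm deep in the middle of its top; the hole's floor is 10 mm above the table. Origin on the table under the hole's axis.
- holder_mouth (a point): Centre of the mouth of the holder's hole, 50 mm above the table.
- candle_glass: Bystander: empty candle glass, 68 mm wide, 75 mm tall. Origin at its underside.
- remote: Bystander: black remote control lying flat, 50 x 170 x 20 mm, long along its y. Origin at its underside.
- jug: Bystander: blue jug, about 105 mm wide and 150 mm tall, with white flowers to 280 mm. Origin at its underside.
Mind the look-alikes: they are no part of the job. Several things have the shape of the holder; the one meant has the colours described above.

How it is judged (in metres and radians):
On the way, in this order (a step that is already met when the one before it is completed fails the run):
1. the drift's tip is through the collar's hole above the broken peg and presses on the stub (horizontal distance between drift and stub_center below 0.009 m and z of drift in the frame of rail below 0.11 m and contact force between drift and stub above 1.5 N), for 0.1 s.
2. the stub has come out of the underside of the rail with the drift still in the bore (z of stub_center in the frame of rail below 0.06 m and z of drift in the frame of rail below 0.105 m and x of drift in the frame of rail between -0.009 and 0.009 m), for 0.1 s.
At the end, for the whole second after the job is handed in: The stub lies at rest in the tin tray under the rail; the drift stands released, at rest and upright (within 0.15 rad) in its holder, its tip within 6 mm of the hole's floor and axis; both sound pegs are within 6 mm, and the candle glass, remote and jug within 30 mm, of where they began (x of stub_center in the frame of rail between -0.058 and 0.058 m and y of stub_center in the frame of rail between -0.078 and 0.078 m and z of stub_center in the frame of rail below 0.04 m and linear speed of each of stub, drift below 0.02 m/s and horizontal distance between drift and holder below 0.006 m and z of drift in the frame of holder below 0.016 m and angle between drift's own z axis and vertical below 0.15 rad and distance of each of peg_a, peg_b from where it was at the start of the episode below 0.006 m and distance of each of candle_glass, remote, jug from where it was at the start of the episode below 0.03 m); the robot touches nothing.
It fails at once if the drift bears on the rail or its collars with more than 25 N (contact force between drift and rail above 25 N).
It fails at once if the drift presses on the stub with more than 25 N (contact force between drift and stub above 25 N).
It fails at once if a sound peg is shifted by more than 6 mm (distance of any of peg_a, peg_b from where it was at the start of the episode above 0.006 m).
It fails at once if a bystander is shifted by more than 30 mm (distance of any of candle_glass, remote, jug from where it was at the start of the episode above 0.03 m).
It also fails if it takes over 72 s, if anything falls off the work surface, if the arm or the gripper's body presses on something with over 40 N, if the wrist force passes 120 N, or if a joint passes its speed limit or range.

## Working session

There is one attempt and no reset: what is moved stays moved. The work goes in short steps, Python scripts to look and compute and a shell command to move; the robot and the scene stay as the last step left them, time stands still between calls to the robot, and variables do not carry over. Pictures are saved under pics/ and viewed, at most 10 in all, crops included, and the job is handed in when it is done.

```bash
ls; mkdir -p pics
python3 - <<'E'
from rig import r,cams
import cv2
s=r.sense();print({k:s[k] for k in('clock','eef_pos','tcp_rot','opening')})
for n in("side","top"):
    cv2.imwrite(f"pics/{n}0.png",cams.grab_frame(n)[:,:,::-1]);print(n,cams.camera_params(n))
E
```

```text
pics
{'clock': 0.0, 'eef_pos': array([ 183.230429  , -597.05952983,  252.57408675]), 'tcp_rot': array([-3.14019697e+00, -8.37780434e-06,  2.97782030e-01]), 'opening': 0.9972674413053081}
side {'fx': 511.70189456988163, 'fy': 511.70189456988163, 'cx': 330.5795017768385, 'cy': 242.93326095849133, 'rvec': array([ 0.12752096, -2.67965528,  1.50520199]), 'tvec': array([523.81175439, 159.89267698, 940.47702916])}
top {'fx': 601.0583695234646, 'fy': 601.0583695234646, 'cx': 311.83932392236704, 'cy': 236.80495081846126, 'rvec': array([ 2.12173144, -2.15056731,  0.21315795]), 'tvec': array([ -95.56224566,  553.54757225, 1294.05048282])}
```

View pics/top0.png

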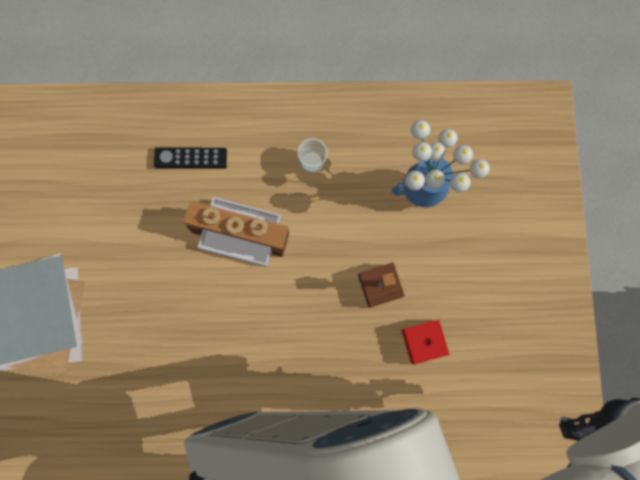

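View pics/side0.png

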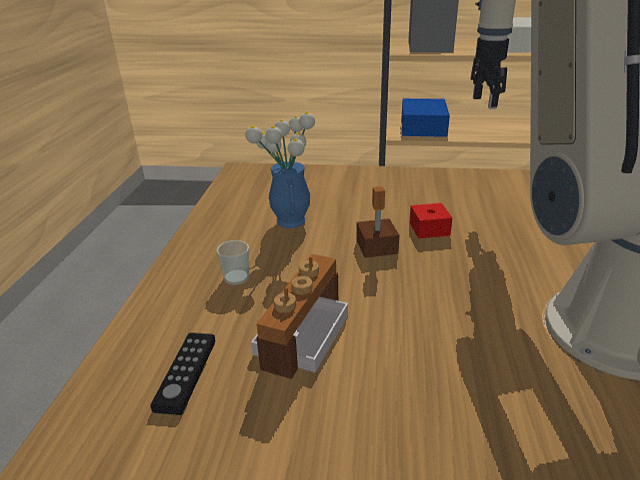

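The top view shows the rail at about (237,226), the dark holder with the drift at (382,285), a red look-alike at (427,342), the glass at (313,155) and the jug at (428,185). In the side view the middle collar at (302,285) seems to have no neck. I'll enlarge both.

Run:
```python
import cv2,numpy as np
t=cv2.imread('pics/top0.png');s=cv2.imread('pics/side0.png')
def c(im,x,y,w,h,W,H):return cv2.resize(im[y:y+h,x:x+w],(W,H),interpolation=cv2.INTER_CUBIC)
a=np.hstack([c(t,180,190,120,80,450,300),c(t,345,255,70,60,350,300)])
b=np.hstack([c(s,240,240,120,80,450,300),c(s,345,180,70,60,350,300)])
cv2.imwrite('pics/crop1.png',np.vstack([a,b]))
```

```text
(no output)
```

View pics/crop1.png

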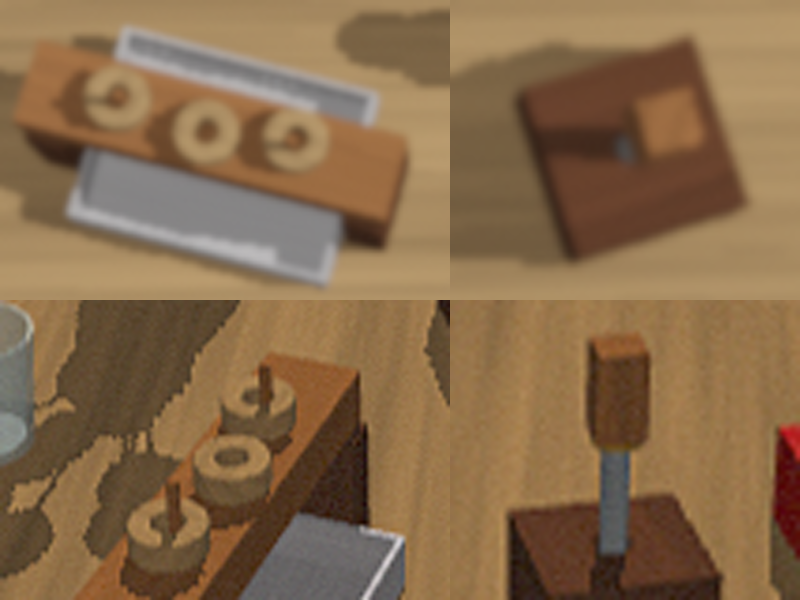

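The crop shows the middle collar (top-view px ~(234.9,224.9), side-view ~(302.1,281.9)) has no neck, and the other two have necks. The drift's handle top is at top-view px (389,279.4).

```bash
cat > h.py <<'E'
import numpy as np,cv2
from rig import r,cams
from scipy.spatial.transform import Rotation as R
def ray(n,px,p=None):
    p=p or cams.camera_params(n); M=cv2.Rodrigues(p['rvec'])[0]
    a=(px[0]-p['cx'])/p['fx'];b=(px[1]-p['cy'])/p['fy']
    if n=='wrist':
        t=np.hypot(a,b);k=np.sin(t)/t if t else 1;d=np.array([a*k,b*k,np.cos(t)])
    else: d=np.array([a,b,1])
    return -M.T@p['tvec'],M.T@d
def at(n,px,z,p=None):
    o,d=ray(n,px,p);return (o+d*(z-o[2])/d[2]).round(1)
def proj(n,X,p=None):
    p=p or cams.camera_params(n);c=cv2.Rodrigues(p['rvec'])[0]@np.array(X,float)+p['tvec']
    if n=='wrist':
        h=np.hypot(c[0],c[1]);k=np.arctan2(h,c[2])/h
    else:k=1/c[2]
    return np.array([p['cx']+p['fx']*c[0]*k,p['cy']+p['fy']*c[1]*k]).round(1)
def pose():
    s=r.sense();return np.array(s['eef_pos']),R.from_euler('xyz',s['tcp_rot'])
def go(target,yaw):
    # tool-frame row totals towards TCP target pointing down with given yaw
    p,Q=pose();T=R.from_euler('xyz',[np.pi,0,yaw])
    d=Q.inv().apply(np.array(target)-p);rv=(Q.inv()*T).as_rotvec()
    print('tool d',d.round(1),'rotvec',rv.round(3))
E
python3 - <<'E'
from h import *
T=lambda x,y:(180+x/3.75,190+y/3.75);S=lambda x,y:(240+x/3.75,240+(y-300)/3.75)
T2=lambda x,y:(345+(x-450)/5,255+y/5);S2=lambda x,y:(345+(x-450)/5,180+(y-300)/5)
c=[at('top',T(*q),105) for q in((38,40),(408,135),(388,222),(15,122))];print('rail',c,np.mean(c,0))
for q in((118,97),(206,131),(294,139)):print('collar top',at('top',T(*q),120))
for q in((259,400),(233,457),(168,525)):print('collar side',at('side',S(*q),120))
c=[at('top',T2(*q),50) for q in((521,92),(692,38),(745,205),(577,260))];print('holder',c,np.mean(c,0))
c=[at('side',S2(*q),50) for q in((510,515),(672,495),(720,577))];print('holder side',c)
c=[at('top',T2(*q),150) for q in((635,97),(697,87),(705,148),(643,158))];print('handle',c,np.mean(c,0))
print(at('side',S2(618,342),150))
print('mid rail side',[at('side',S(*q),105) for q in((268,353),(360,372))])
print('glass',at('top',(313,155),0),'jug',at('top',(428,187),0))
E
```

```text
rail [array([624.8, 160. , 105. ]), array([566.6, -52.7, 105. ]), array([516.2, -40.9, 105. ]), array([576.7, 172.1, 105. ])] [571.075  59.625 105.   ]
collar top [587.4 111.3 120. ]
collar top [567.2  61.3 120. ]
collar top [562.   11.6 120. ]
collar side [562.1  15.2 120. ]
collar side [567.4  62.5 120. ]
collar side [588.1 115.1 120. ]
holder [array([ 468.6, -206.8,   50. ]), array([ 491.8, -283.8,   50. ]), array([ 417.3, -304.3,   50. ]), array([ 394.2, -229.3,   50. ])] [ 442.975 -256.05    50.   ]
holder side [array([ 492.8, -278.1,   50. ]), array([ 417.5, -303.2,   50. ]), array([ 395.6, -228.1,   50. ])]
handle [array([ 454.2, -243.6,  150. ]), array([ 457.9, -269.3,  150. ]), array([ 432.8, -271.6,  150. ]), array([ 429.1, -246. ,  150. ])] [ 443.5   -257.625  150.   ]
[ 445.1 -258.2  150. ]
mid rail side [array([567.2, -50. , 105. ]), array([518.5, -36. , 105. ])]
glass [ 759.4 -109.9    0. ] jug [ 678.  -380.9    0. ]
```

Run:
```python
from h import *
go([444,-257.7,200],0.12)
```

```text
tool d [ 348.8 -247.9   53. ] rotvec [-0.001  0.     0.178]
```

The rows are not in the units I measure in: shifts go in cm and turns go in units of 0.2 rad. I convert before sending: 32 mm is 3.2, -22.7 mm is -2.27.

```bash
echo '[[[0,0,0,3.2,-2.27,0,1],[0,0,0,3.2,-2.27,0,1],[0,0,0,3.2,-2.27,0,1],[0,0,0,3.2,-2.27,0,1],[0,0,0,3.2,-2.27,0,1]]]' | python3 -m handwheel 40; echo '[[[0,0,0,3.2,-2.27,0,1],[0,0,0,3.2,-2.27,0,1],[0,0,0,3.2,-2.27,0,1],[0,0,0,3.2,-2.27,0,1],[0,0,0,3.2,-2.27,0,1]]]' | python3 -m handwheel; echo '[[[0,0,0,2.8,-2,1,1],[0,0,0.45,0,0,1,1],[0,0,0.44,0,0,1,1],[0,0,0,0,0,0,1],[0,0,0,0,0,0,1]]]' | python3 -m handwheel
python3 - <<'E'
from h import *
go([444,-257.7,200],0.12)
p=cams.camera_params('wrist');cv2.imwrite('pics/w1.png',cams.grab_frame('wrist')[:,:,::-1]);print(p)
print(proj('wrist',(444,-257.7,150),p),proj('wrist',(443,-256,50),p))
E
```

```text
clock: 0.52
eef_pos: [303.6, -440.3, 252.9]
tcp_rot: [-3.141, 0.0, 0.297]
contact_force: [0.5, -0.2, -0.3]
opening: 1.001
grasp_force: 0.0
clock: 0.93
eef_pos: [423.3, -284.8, 253.2]
tcp_rot: [-3.141, 0.0, 0.298]
contact_force: [0.8, -0.6, 0.1]
opening: 1.003
grasp_force: 0.0
clock: 1.35
eef_pos: [443.2, -258.9, 222.8]
tcp_rot: [-3.141, 0.001, 0.123]
contact_force: [-0.1, -0.2, 0.2]
opening: 0.998
grasp_force: 0.0
tool d [ 1.  -1.1 22.8] rotvec [-0.001  0.001  0.003]
{'fx': 371.64829954431775, 'fy': 371.64829954431775, 'cx': 319.48075073092656, 'cy': 236.03850266486413, 'rvec': array([-2.18083495,  1.92878481,  0.28276194]), 'tvec': array([-311.84050327,  363.34201304,  466.73654011])}
[315.9 261.7] [314.9 219.3]
```

View pics/w1.png

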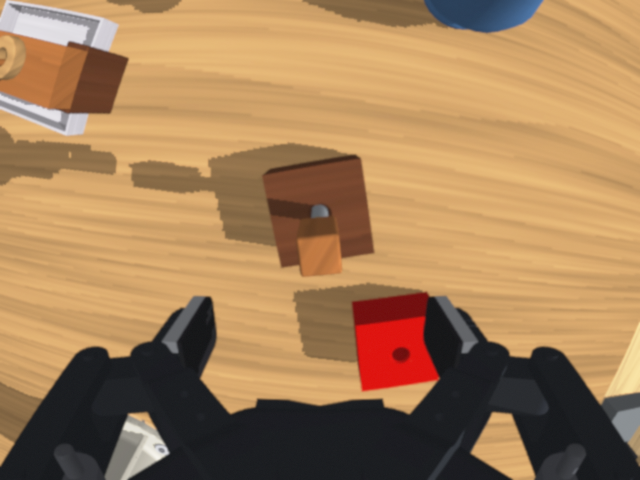

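The wrist view shows the handle's top face with corners near (300,236), (339,233), (341,273) and (302,276), and the holder's hole near (319,211).

Run:
```python
from h import *
c=[at('wrist',q,150) for q in((300,236),(339,233),(341,273),(302,276))];print(c,np.mean(c,0))
print(at('wrist',(319,212),50))
for a,b in((0,1),(3,2),(0,3),(1,2)):
    d=c[b]-c[a];print(np.arctan2(d[1],d[0])%(np.pi/2))
c=[at('wrist',q,50) for q in((264,174),(360,157),(373,250),(283,266))];print(c,np.mean(c,0))
```

```text
[array([ 457.9, -247.9,  150. ]), array([ 462.1, -268.7,  150. ]), array([ 439.1, -273. ,  150. ]), array([ 434.6, -251.5,  150. ])] [ 448.425 -260.275  150.   ]
[ 449.7 -259.1   50. ]
0.19924398658020825
0.2063238940297174
0.1532942815467293
0.18482287784652218
[array([ 475.5, -211.8,   50. ]), array([ 498.1, -285.8,   50. ]), array([ 422.9, -308.1,   50. ]), array([ 399.5, -234.5,   50. ])] [ 449.   -260.05   50.  ]
```

Scaled: 3.3 mm is 0.33, 25 mm is 2.5, -0.05 rad is -0.25.

```bash
echo '[[[0,0,-0.25,0.33,0.05,2,0.8],[0,0,0,0,0,2.5,0.8],[0,0,0,0,0,2.5,0.8],[0,0,0,0,0,1.5,0.8],[0,0,0,0,0,0.6,0.8]]]' | python3 -m handwheel 40;echo '[[[0,0,0,0,0,0,0.8],[0,0,0,0,0,0,0.8]]]' | python3 -m handwheel
python3 - <<'E'
from h import *
cv2.imwrite('pics/w2.png',cams.grab_frame('wrist')[:,:,::-1])
go([446.5,-259,131],0.17)
E
```

```text
clock: 1.82
eef_pos: [445.8, -259.4, 130.8]
tcp_rot: [-3.14, 0.002, 0.171]
contact_force: [-0.2, 0.2, -0.5]
opening: 0.801
grasp_force: 0.0
clock: 1.98
eef_pos: [447.3, -260.0, 133.1]
tcp_rot: [3.141, -0.001, 0.17]
contact_force: [-0.1, 0.3, 0.2]
opening: 0.802
grasp_force: 0.0
tool d [-0.9 -1.2  2.5] rotvec [ 0.001 -0.001  0.   ]
```

View pics/w2.png

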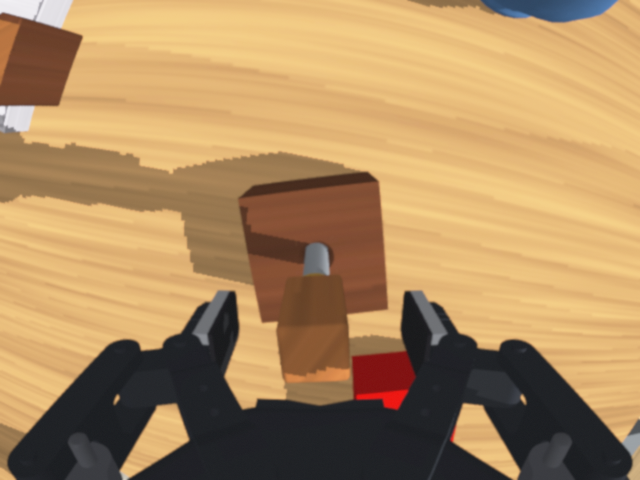

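The handle stands between the open pads (columns 280–350), a little left of the middle. I'll close on it.

```bash
echo '[[[0,0,0,0,0.05,0,0.2],[0,0,0,0,0,0,0.1],[0,0,0,0,0,0,0],[0,0,0,0,0,0,0],[0,0,0,0,0,0,0]]]' | python3 -m handwheel 40;echo '[[[0,0,0,0,0,0,0],[0,0,0,0,0,0,0],[0,0,0,0,0,0,0],[0,0,0,0,0,0,0],[0,0,0,0,0,0,0]]]' | python3 -m handwheel 60
```

```text
clock: 2.45
eef_pos: [447.3, -259.6, 133.0]
tcp_rot: [-3.141, -0.001, 0.17]
contact_force: [-0.7, 2.8, 6.3]
opening: 0.279
grasp_force: 40.1
clock: 2.87
eef_pos: [447.3, -259.6, 133.0]
tcp_rot: [-3.141, -0.001, 0.17]
contact_force: [-1.0, 3.0, 7.1]
opening: 0.279
grasp_force: 59.8
```

Scaled: -15 mm is -1.5, -37 mm is -3.7.

```bash
echo '[[[0,0,0,0,-0.05,-1.5,0],[0,0,0,0,0,-2.5,0],[0,0,0,0,0,-3.7,0],[0,0,0,0,0,-3.7,0],[0,0,0,0,0,-3.7,0]]]' | python3 -m handwheel;echo '[[[0,0,0,0,0,0,0],[0,0,0,0,0,0,0],[0,0,0,0,0,0,0]]]' | python3 -m handwheel
python3 - <<'E'
from h import *
p=cams.camera_params('wrist');f=cams.grab_frame('wrist');s=r.sense();print(s['contact_force'],s['wrist_torque'],s['eef_pos'],s['tcp_rot'])
cv2.imwrite('pics/w3.png',f[:,:,::-1])
go([570,64,285],-0.27+np.pi/2);go([570,64,285],-0.27)
E
```

```text
clock: 3.28
eef_pos: [446.4, -259.0, 284.7]
tcp_rot: [-3.141, 0.001, 0.17]
contact_force: [0.3, -0.6, -1.6]
opening: 0.274
grasp_force: 58.8
clock: 3.53
eef_pos: [446.4, -259.0, 282.6]
tcp_rot: [-3.141, 0.001, 0.17]
contact_force: [-0.2, 0.8, -2.1]
opening: 0.276
grasp_force: 59.1
[ 0.47787786 -0.07253293 -2.41955462] [0.06981166 0.00188593 0.04954229] [ 446.05034508 -258.82565982  281.81947585] [-3.14002627e+00  1.87213657e-03  1.69871739e-01]
tool d [ 176.7 -297.2   -3. ] rotvec [-2.000e-03  1.000e-03 -1.131e+00]
tool d [ 176.7 -297.2   -3. ] rotvec [-0.001  0.002  0.44 ]
```

View pics/w3.png

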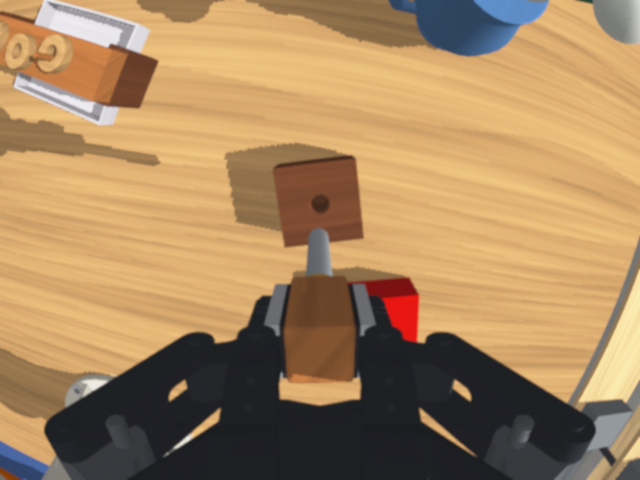

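The drift hangs straight, with its tip near (319,232) and the empty holder hole at (320,203). I'll use this to calibrate the wrist camera against the TCP.

Run:
```python
from h import *
print('hole by wrist',at('wrist',(320,203.5),50), 'collars',at('wrist',(19,51),120),at('wrist',(54,53.5),120))
go([446+567.3-444,-259+61.9+257.5,285],0.17)
```

```text
hole by wrist [ 447.1 -259.8   50. ] collars [568.9  53.2 120. ] [563.7   2.4 120. ]
tool d [ 175.4 -293.8   -3. ] rotvec [-0.002  0.002 -0.   ]
```

```bash
echo '[[[0,0,0,1.95,-3.26,0,0],[0,0,0,1.95,-3.26,0,0],[0,0,0,1.95,-3.26,0,0],[0,0,0,1.95,-3.26,0,0],[0,0,0,1.95,-3.26,0,0]]]' | python3 -m handwheel;echo '[[[0,0,0,1.95,-3.26,0,0],[0,0,0,1.95,-3.26,0,0],[0,0,0,1.95,-3.26,0,0],[0,0,0,1.94,-3.3,-0.3,0],[0,0,0,0,0,0,0]]]' | python3 -m handwheel;echo '[[[0,0,0,0,0,0,0],[0,0,0,0,0,0,0],[0,0,0,0,0,0,0]]]' | python3 -m handwheel
python3 - <<'E'
from h import *
f=cams.grab_frame('wrist')
s=r.sense();print(s['contact_force'],s['wrist_torque'],s['eef_pos'],s['tcp_rot'])
f=f[:,:,::-1];cv2.imwrite('pics/w4.png',f)
cv2.imwrite('pics/w4c.png',cv2.resize(f[150:290,220:420],(800,560),interpolation=cv2.INTER_CUBIC))
E
```

```text
clock: 4.0
eef_pos: [514.8, -80.4, 281.2]
tcp_rot: [-3.14, 0.003, 0.169]
contact_force: [1.2, -0.8, -1.8]
opening: 0.272
grasp_force: 59.2
clock: 4.42
eef_pos: [571.4, 65.5, 284.4]
tcp_rot: [-3.139, 0.001, 0.173]
contact_force: [0.5, -0.6, -2.7]
opening: 0.27
grasp_force: 59.6
clock: 4.67
eef_pos: [569.3, 59.0, 285.0]
tcp_rot: [3.141, 0.002, 0.169]
contact_force: [0.8, -0.8, -2.2]
opening: 0.269
grasp_force: 59.6
[-0.80298853  0.5359512  -1.2324552 ] [0.08639174 0.02018266 0.00837183] [569.4454308   58.78143769 285.39228136] [3.14147262e+00 1.78127541e-03 1.68670759e-01]
```

View pics/w4c.png

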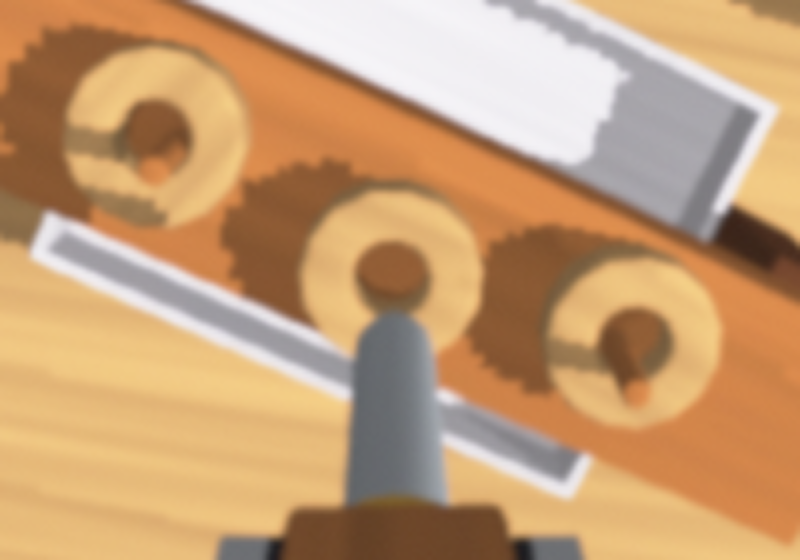

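The crop shows the middle collar's hole centred at crop (393,276), which is full px (318.3,219.0). The shaft tip is just in front of it, with its far edge at crop (395,312).

Run:
```python
from h import *
p,Q=pose();print(p)
print('collar',at('wrist',(318.25,219),120),at('wrist',(318,219),120))
print('other collars',at('wrist',(220+156/4,150+135/4),120),at('wrist',(220+634/4,150+341/4),120))
for b in((0,0),(1,-1)):
    x=p+[b[0],b[1],-123]
    print('tip c',(proj('wrist',x)-[220,150])*4,'far edge',(proj('wrist',x+Q.apply([6.5,0,0]))-[220,150])*4, 'L/R',(proj('wrist',x+Q.apply([0,6.75,0]))-[220,150])*4,(proj('wrist',x+Q.apply([0,-6.75,0]))-[220,150])*4)
```

```text
[569.4454308   58.78143769 285.39228136]
collar [571.5  59.1 120. ] [571.5  59.3 120. ]
other collars [591.9 109.5 120. ] [566.4   8.9 120. ]
tip c [392. 348.] far edge [392.  311.2] L/R [431.6 348. ] [352.4 348. ]
tip c [398.8 343.2] far edge [398.8 306.8] L/R [438.4 343.2] [359.2 343.2]
```

```bash
echo '[[[0,0,0,0.15,-0.1,1.2,0],[0,0,0,0,0,1.2,0],[0,0,0,0,0,0.8,0],[0,0,0,0,0,0.4,0],[0,0,0,0,0,0,0]]]' | python3 -m handwheel;echo '[[[0,0,0,0,0,0,0],[0,0,0,0,0,0,0],[0,0,0,0,0,0,0]]]' | python3 -m handwheel; echo '[[[0,0,0,0,0,0,0]]]' | python3 -m handwheel
```

```text
clock: 5.13
eef_pos: [570.5, 60.7, 248.5]
tcp_rot: [-3.141, 0.003, 0.169]
contact_force: [-0.4, 0.5, -1.4]
opening: 0.271
grasp_force: 59.6
clock: 5.38
eef_pos: [571.8, 61.1, 250.8]
tcp_rot: [3.141, -0.001, 0.17]
contact_force: [-0.7, 0.4, -2.1]
opening: 0.274
grasp_force: 59.6
clock: 5.47
eef_pos: [571.7, 61.2, 250.8]
tcp_rot: [3.142, -0.001, 0.17]
contact_force: [0.3, 0.0, -1.5]
opening: 0.271
grasp_force: 59.6
```

```bash
echo '[[[0,0,0,-0.1,0.1,0.2,0],[0,0,0,0,0,0,0],[0,0,0,0,0,0,0],[0,0,0,0,0,0,0],[0,0,0,0,0,0,0]]]' | python3 -m handwheel
python3 - <<'E'
from h import *
f=cams.grab_frame('wrist')
print(pose()[0])
f=f[:,:,::-1];cv2.imwrite('pics/w5c.png',cv2.resize(f[170:290,240:400],(800,600),interpolation=cv2.INTER_CUBIC))
p=cams.camera_params('wrist');P,Q=pose()
x=P-[0,0,123];K=lambda q:(proj('wrist',q,p)-[240,170])*5
print('tip c',K(x),'far',K(x+Q.apply([6.5,0,0])),'LR',K(x+Q.apply([0,-6.75,0])),K(x+Q.apply([0,6.75,0])))
t=x.copy();t[2]=120
for d in((0,0),(1,0),(0,1)):
  c=t+Q.apply([*d,0]);print(d,'collar L R far',K(c+Q.apply([0,-18.5,0])),K(c+Q.apply([0,18.5,0])),K(c+Q.apply([18.5,0,0])),'hole far',K(c+Q.apply([7.75,0,0])))
E
```

```text
clock: 5.88
eef_pos: [570.7, 60.0, 248.3]
tcp_rot: [-3.142, -0.0, 0.17]
contact_force: [-0.3, -0.2, -2.4]
opening: 0.275
grasp_force: 59.6
[570.67894027  59.96178693 248.32296013]
tip c [390.  336.5] far [390. 291.] LR [341.  336.5] [439.5 336.5]
(0, 0) collar L R far [258.  325.5] [523.  325.5] [390. 196.] hole far [390. 272.]
(1, 0) collar L R far [258. 319.] [523.  318.5] [390. 189.] hole far [390. 265.]
(0, 1) collar L R far [265.  325.5] [530.  325.5] [397.5 196. ] hole far [397.5 272. ]
```

View pics/w5c.png

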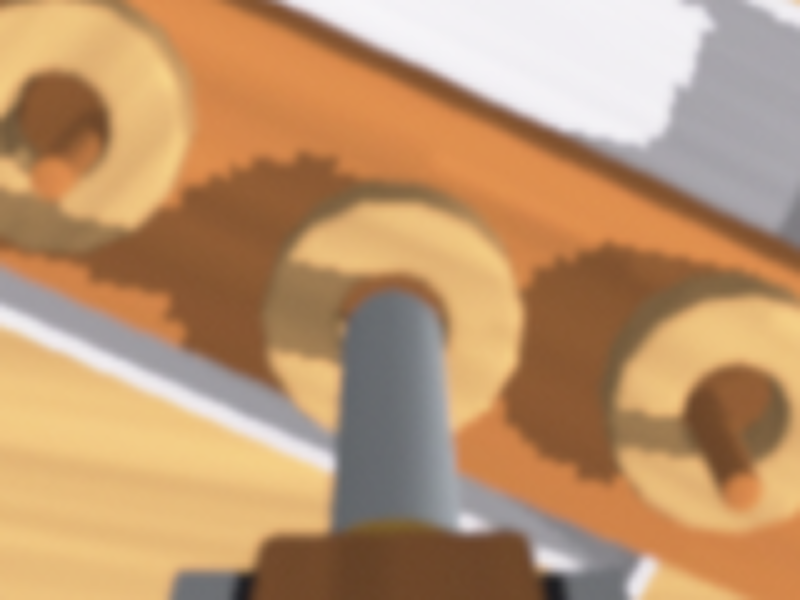

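The close crop shows the tip (columns ~343–445) centred on the collar (265–523). The hole's far edge is at row ~272, as predicted for an aligned drift. I'll lower and feel.

Scaled: 1 mm is 0.1, 1.5 mm is 0.15.

```bash
echo '[[[0,0,0,0,0,0.15,0],[0,0,0,0,0,0.15,0],[0,0,0,0,0,0.1,0],[0,0,0,0,0,0,0]]]' | python3 -m handwheel;echo '[[[0,0,0,0,0,0.1,0],[0,0,0,0,0,0,0],[0,0,0,0,0,0,0]]]' | python3 -m handwheel; echo '[[[0,0,0,0,0,0.1,0],[0,0,0,0,0,0,0],[0,0,0,0,0,0,0]]]' | python3 -m handwheel
```

```text
clock: 6.27
eef_pos: [570.5, 59.9, 243.9]
tcp_rot: [-3.142, 0.001, 0.17]
contact_force: [0.1, -0.7, -2.8]
opening: 0.27
grasp_force: 59.6
clock: 6.52
eef_pos: [570.6, 59.9, 243.2]
tcp_rot: [3.142, 0.0, 0.17]
contact_force: [0.4, -0.7, -2.0]
opening: 0.273
grasp_force: 59.6
clock: 6.77
eef_pos: [570.6, 59.9, 242.3]
tcp_rot: [-3.142, 0.0, 0.17]
contact_force: [-0.4, -0.1, -1.3]
opening: 0.275
grasp_force: 59.6
```

```bash
for i in 1 2 ; do echo '[[[0,0,0,0,0,0.1,0],[0,0,0,0,0,0,0],[0,0,0,0,0,0,0]]]' | python3 -m handwheel | grep -E 'eef_pos|contact'; done; echo '[[[0,0,0,0,0,0.1,0],[0,0,0,0,0,0,0],[0,0,0,0,0,0,0]]]' | python3 -m handwheel | grep -E 'eef_pos|contact'
```

```text
eef_pos: [570.6, 59.9, 241.2]
contact_force: [-0.1, 0.2, -1.8]
eef_pos: [570.6, 59.9, 240.2]
contact_force: [-0.3, 0.8, -1.1]
eef_pos: [570.6, 60.0, 239.2]
contact_force: [0.2, -0.6, -0.5]
```

Scaled: 1 mm is 0.1.

```bash
echo '[[[0,0,0,0,0,0.1,0],[0,0,0,0,0,0.1,0],[0,0,0,0,0,0,0]]]' | python3 -m handwheel | grep -E 'eef_pos|contact'; echo '[[[0,0,0,0,0,0.1,0],[0,0,0,0,0,0.1,0],[0,0,0,0,0,0,0]]]' | python3 -m handwheel | grep -E 'eef_pos|contact';echo '[[[0,0,0,0,0,0.1,0],[0,0,0,0,0,0.1,0],[0,0,0,0,0,0,0]]]' | python3 -m handwheel | grep -E 'eef_pos|contact'
```

```text
eef_pos: [570.5, 59.9, 237.0]
contact_force: [-0.7, -0.5, -1.8]
eef_pos: [570.5, 59.9, 235.0]
contact_force: [-0.9, 1.3, -1.8]
eef_pos: [570.5, 59.9, 233.1]
contact_force: [0.5, 0.5, -1.5]
```

Scaled: 1 mm is 0.1.

```bash
echo '[[[0,0,0,0,0,0.1,0],[0,0,0,0,0,0.1,0],[0,0,0,0,0,0.1,0],[0,0,0,0,0,0,0]]]' | python3 -m handwheel | grep -E 'eef_pos|contact'; echo '[[[0,0,0,0,0,0.1,0],[0,0,0,0,0,0.1,0],[0,0,0,0,0,0,0]]]' | python3 -m handwheel | grep -E 'eef_pos|contact';echo '[[[0,0,0,0,0,0.1,0],[0,0,0,0,0,0,0]]]' | python3 -m handwheel | grep -E 'eef_pos|contact';echo '[[[0,0,0,0,0,0.1,0],[0,0,0,0,0,0,0]]]' | python3 -m handwheel | grep -E 'eef_pos|contact'
```

```text
eef_pos: [570.5, 59.9, 230.0]
contact_force: [0.2, -0.1, -2.3]
eef_pos: [570.5, 59.9, 228.1]
contact_force: [0.3, -0.6, -0.8]
eef_pos: [570.6, 59.9, 227.1]
contact_force: [-0.2, 0.4, -1.5]
eef_pos: [570.6, 59.9, 226.1]
contact_force: [0.3, 1.3, -1.8]
```

Tip at about 103 mm and still free. Continuing in 1 mm steps until the stub is felt.

Scaled: 1 mm is 0.1.

```bash
echo '[[[0,0,0,0,0,0.1,0],[0,0,0,0,0,0,0]]]' | python3 -m handwheel | grep -E 'eef_pos|contact';echo '[[[0,0,0,0,0,0.1,0],[0,0,0,0,0,0,0]]]' | python3 -m handwheel | grep -E 'eef_pos|contact';echo '[[[0,0,0,0,0,0.1,0],[0,0,0,0,0,0,0]]]' | python3 -m handwheel | grep -E 'eef_pos|contact';echo '[[[0,0,0,0,0,0.1,0],[0,0,0,0,0,0,0]]]' | python3 -m handwheel | grep -E 'eef_pos|contact'
```

```text
eef_pos: [570.6, 59.9, 225.1]
contact_force: [-0.5, -0.3, -2.5]
eef_pos: [570.7, 59.9, 224.4]
contact_force: [-0.1, 0.3, 0.0]
eef_pos: [570.7, 60.0, 223.4]
contact_force: [-0.6, 0.2, 1.0]
eef_pos: [570.7, 60.0, 222.3]
contact_force: [-1.4, 0.3, 0.8]
```

```bash
echo '[[[0,0,0,0,0,0.1,0],[0,0,0,0,0,0,0]]]' | python3 -m handwheel | grep -E 'eef_pos|contact';echo '[[[0,0,0,0,0,0.1,0],[0,0,0,0,0,0,0]]]' | python3 -m handwheel | grep -E 'eef_pos|contact';echo '[[[0,0,0,0,0,0.1,0],[0,0,0,0,0,0,0]]]' | python3 -m handwheel | grep -E 'eef_pos|contact,|grasp|contact'
```

```text
eef_pos: [570.7, 60.0, 221.2]
contact_force: [-0.3, 0.2, 1.9]
eef_pos: [570.6, 60.0, 220.1]
contact_force: [0.0, 0.4, 1.0]
eef_pos: [570.6, 59.9, 219.1]
contact_force: [-0.8, 0.7, 0.3]
grasp_force: 60.0
```

Run:
```python
from h import *
f=cams.grab_frame('side')[:,:,::-1];cv2.imwrite('pics/s2.png',np.hstack([cv2.resize(f[140:320,230:390],(533,600),interpolation=cv2.INTER_CUBIC)]))
s=r.sense();print(s['contact_force'],s['wrist_torque'],s['tcp_rot'])
```

```text
[0.2787035  0.24241047 0.33709353] [0.05329547 0.0574909  0.0009664 ] [-3.14156734e+00  6.71637379e-05  1.69814960e-01]
```

Run:
```python
from h import *
a=cv2.imread('pics/w4.png');b=cams.grab_frame('wrist')[:,:,::-1].copy();cv2.imwrite('pics/w6.png',b)
for y in range(262,292,2):print(y,a[y,318],b[y,318])
s=r.sense();print(s['contact_force'],s['eef_pos'])
```

```text
262 [112 108 104] [113 109 105]
264 [111 108 104] [114 110 106]
266 [112 108 104] [114 109 105]
268 [111 107 104] [114 109 105]
270 [111 107 104] [113 109 106]
272 [103 106 107] [105 106 107]
274 [ 60  98 120] [ 63  99 120]
276 [ 40  81 113] [ 44  84 117]
278 [ 40  70 106] [ 41  71 108]
280 [ 41  68 106] [ 42  70 108]
282 [ 41  69 106] [ 41  70 107]
284 [ 41  70 107] [ 42  70 107]
286 [ 41  69 107] [ 42  70 107]
288 [ 40  68 106] [ 42  71 109]
290 [ 41  69 106] [ 41  70 108]
[-0.26912014 -0.50448019 -0.47100057] [570.65448125  59.94906166 219.15499526]
```

The drift hasn't slipped in the grip. The force may relax while holding, so I'll read it during steady motion.

```bash
for i in 1; do echo '[[[0,0,0,0,0,0.07,0],[0,0,0,0,0,0.07,0],[0,0,0,0,0,0.07,0]]]' | python3 -m handwheel | grep -E 'eef_pos|contact'; done; echo '[[[0,0,0,0,0,0.07,0]]]' | python3 -m handwheel | grep -E 'eef_pos|contact'; echo '[[[0,0,0,0,0,0,0]]]' | python3 -m handwheel | grep -E 'eef_pos|contact'
```

```text
eef_pos: [570.7, 59.9, 217.2]
contact_force: [-0.7, -0.0, 1.3]
eef_pos: [570.7, 59.9, 216.5]
contact_force: [0.1, 0.4, 1.8]
eef_pos: [570.6, 59.9, 216.3]
contact_force: [0.1, -0.2, 0.8]
```

```bash
echo '[[[0,0,0,0,0,0.1,0],[0,0,0,0,0,0.1,0],[0,0,0,0,0,0.1,0],[0,0,0,0,0,0.1,0]]]' | python3 -m handwheel | grep -E 'eef_pos|contact'; echo '[[[0,0,0,0,0,0.1,0],[0,0,0,0,0,0.1,0],[0,0,0,0,0,0.1,0]]]' | python3 -m handwheel | grep -E 'eef_pos|contact';  echo '[[[0,0,0,0,0,0.1,0],[0,0,0,0,0,0.1,0]]]' | python3 -m handwheel | grep -E 'eef_pos|contact'
```

```text
eef_pos: [570.7, 60.0, 212.4]
contact_force: [-1.2, -0.2, 3.0]
eef_pos: [570.7, 59.9, 209.4]
contact_force: [-1.1, -0.0, 3.4]
eef_pos: [570.6, 59.9, 207.3]
contact_force: [-0.4, -0.1, 2.5]
```

Scaled: 1 mm is 0.1.

```bash
echo '[[[0,0,0,0,0,0.1,0],[0,0,0,0,0,0.1,0],[0,0,0,0,0,0.1,0],[0,0,0,0,0,0.1,0]]]' | python3 -m handwheel | grep -E 'eef_pos|contact'; echo '[[[0,0,0,0,0,0.1,0],[0,0,0,0,0,0.1,0],[0,0,0,0,0,0.1,0]]]' | python3 -m handwheel | grep -E 'eef_pos|contact';  echo '[[[0,0,0,0,0,0.1,0],[0,0,0,0,0,0.1,0],[0,0,0,0,0,0,0],[0,0,0,0,0,0,0]]]' | python3 -m handwheel | grep -E 'eef_pos|contact'
```

```text
eef_pos: [570.6, 59.9, 203.2]
contact_force: [0.3, -0.8, 0.3]
eef_pos: [570.4, 59.9, 200.1]
contact_force: [-0.3, -0.0, -1.3]
eef_pos: [570.6, 59.9, 198.4]
contact_force: [-0.2, -0.1, -1.4]
```

The force has gone at tip ~76 mm, so the stub should have dropped. I'll check the tray.

```bash
echo '[[[0,0,0,0,0,0,0],[0,0,0,0,0,0,0],[0,0,0,0,0,0,0]]]' | python3 -m handwheel | grep -E 'clock|contact'
python3 - <<'E'
from h import *
f=cams.grab_frame('side')[:,:,::-1];cv2.imwrite('pics/s3.png',cv2.resize(f[230:380,240:380],(560,600),interpolation=cv2.INTER_CUBIC))
E
```

```text
clock: 12.78
contact_force: [-0.2, 0.1, -1.4]
```

View pics/s3.png

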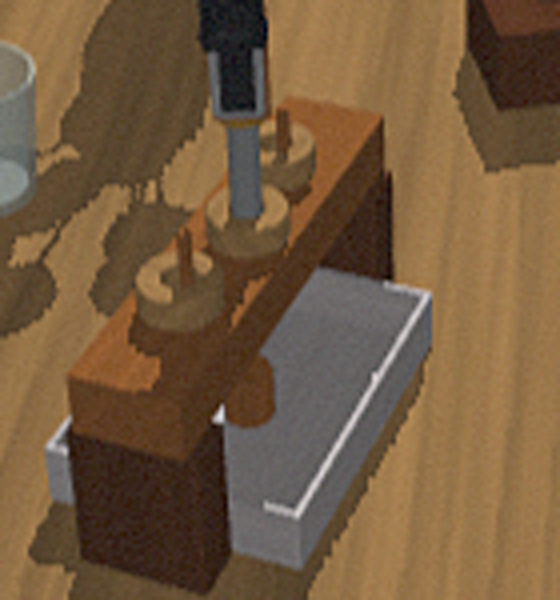

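The side view shows the stub at crop (250,390) in the tray, with the drift still standing in the middle collar. I'll draw it out.

Scaled: -28 mm is -2.8, -20 mm is -2.

```bash
echo '[[[0,0,0,0,0,-0.8,0],[0,0,0,0,0,-1.5,0],[0,0,0,0,0,-1.5,0],[0,0,0,0,0,-2,0],[0,0,0,0,0,-2.8,0]]]' | python3 -m handwheel | grep -E 'eef_pos|contact'; echo '[[[0,0,0,0,0,0,0],[0,0,0,0,0,0,0],[0,0,0,0,0,0,0]]]' | python3 -m handwheel| grep -E 'eef_pos|contact';python3 - <<'E'
from h import *
print('stub bottom',at('side',(240+250/4,230+425/4),3))
go([446.8,-259.2,284],0.17)
E
```

```text
eef_pos: [569.7, 59.8, 284.4]
contact_force: [0.4, 0.9, -2.8]
eef_pos: [570.4, 59.9, 284.4]
contact_force: [0.8, 0.3, -2.9]
stub bottom [571.   69.8   3. ]
tool d [-175.7  293.7    0.4] rotvec [-0.  0. -0.]
```

Scaled: 32.6 mm is 3.26, -19.5 mm is -1.95.

```bash
echo '[[[0,0,0,-1.95,3.26,0,0],[0,0,0,-1.95,3.26,0,0],[0,0,0,-1.95,3.26,0,0],[0,0,0,-1.95,3.26,0,0],[0,0,0,-1.95,3.26,0,0]]]' | python3 -m handwheel| grep eef_pos;echo '[[[0,0,0,-1.95,3.26,0,0],[0,0,0,-1.95,3.26,0,0],[0,0,0,-1.95,3.26,0,0],[0,0,0,-1.97,3.29,0,0],[0,0,0,0,0,0,0]]]' | python3 -m handwheel| grep eef_pos;echo '[[[0,0,0,0,0,4,0],[0,0,0,0,0,3.5,0],[0,0,0,0,0,1.7,0],[0,0,0,0,0,0.6,0],[0,0,0,0,0,0,0]]]' | python3 -m handwheel| grep eef_pos;echo '[[[0,0,0,0,0,0,0],[0,0,0,0,0,0,0],[0,0,0,0,0,0,0]]]' | python3 -m handwheel| grep eef_pos
python3 - <<'E'
from h import *
f=cams.grab_frame('wrist')
go([446.8,-259.2,175],0.17)
f=f[:,:,::-1];cv2.imwrite('pics/w7.png',cv2.resize(f[170:290,240:400],(800,600),interpolation=cv2.INTER_CUBIC))
p=cams.camera_params('wrist');P,Q=pose()
x=P-[0,0,123];K=lambda q:(proj('wrist',q,p)-[240,170])*5
print('tip far',K(x+Q.apply([6.5,0,0])),'LR',K(x+Q.apply([0,-6.75,0])),K(x+Q.apply([0,6.75,0])))
t=x.copy();t[2]=50
print('hole far',K(t+Q.apply([8.25,0,0])),'LR',K(t+Q.apply([0,-8.25,0])),K(t+Q.apply([0,8.25,0])),K(t+Q.apply([1,1,0]))-K(t))
E
```

```text
eef_pos: [500.4, -118.3, 283.2]
eef_pos: [444.2, -264.0, 283.3]
eef_pos: [445.8, -258.4, 184.3]
eef_pos: [448.0, -259.6, 187.9]
tool d [-1.  -0.6 12.8] rotvec [ 0.002 -0.002  0.   ]
tip far [389. 292.] LR [339.5 338. ] [438.5 338. ]
hole far [389. 253.] LR [332.  308.5] [446.5 308.5] [ 7.  -6.5]
```

View pics/w7.png

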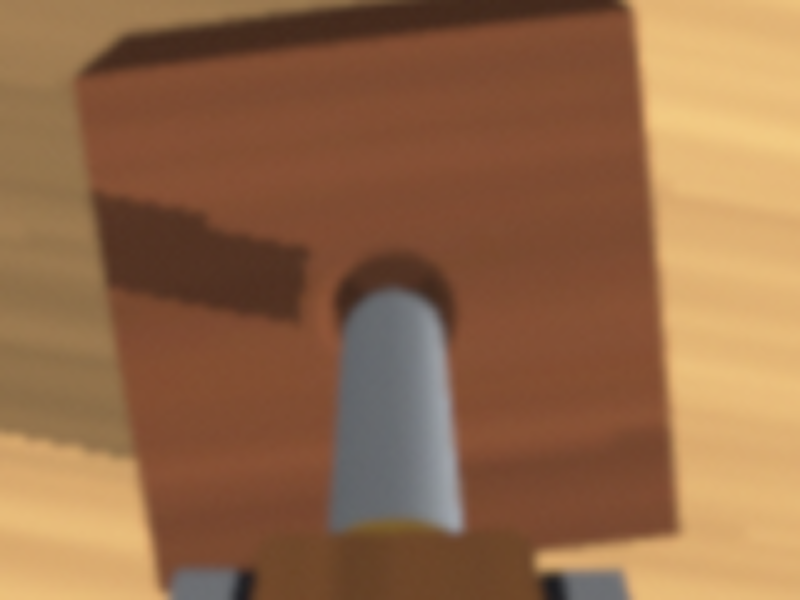

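The crop shows the holder hole (columns 335–454, far edge row ~250) directly under the tip (343–444), so they are aligned. I'll lower it.

Scaled: 5 mm is 0.5, 2 mm is 0.2.

```bash
echo '[[[0,0,0,0,0,0.5,0],[0,0,0,0,0,0.5,0],[0,0,0,0,0,0.2,0],[0,0,0,0,0,0,0],[0,0,0,0,0,0,0]]]' | python3 -m handwheel| grep -E 'eef_pos|contact';echo '[[[0,0,0,0,0,0.2,0],[0,0,0,0,0,0.2,0],[0,0,0,0,0,0,0]]]' | python3 -m handwheel| grep -E 'eef_pos|contact';echo '[[[0,0,0,0,0,0.2,0],[0,0,0,0,0,0.2,0],[0,0,0,0,0,0,0],[0,0,0,0,0,0,0]]]' | python3 -m handwheel| grep -E 'eef_pos|contact'
```

```text
eef_pos: [446.9, -259.1, 174.2]
contact_force: [0.7, -0.6, -1.0]
eef_pos: [446.9, -259.1, 170.1]
contact_force: [0.3, -0.6, -1.2]
eef_pos: [447.0, -259.2, 166.3]
contact_force: [-0.5, -0.3, -1.3]
```

Tip is about 6 mm into the hole with no contact. Going on to the floor (TCP ≈ 133).

Scaled: 7 mm is 0.7, 5 mm is 0.5.

```bash
echo '[[[0,0,0,0,0,0.7,0],[0,0,0,0,0,0.7,0],[0,0,0,0,0,0.7,0],[0,0,0,0,0,0.5,0],[0,0,0,0,0,0.2,0]]]' | python3 -m handwheel| grep -E 'eef_pos|contact';echo '[[[0,0,0,0,0,0,0],[0,0,0,0,0,0,0],[0,0,0,0,0,0,0]]]' | python3 -m handwheel| grep -E 'eef_pos|contact';echo '[[[0,0,0,0,0,0.1,0],[0,0,0,0,0,0.1,0],[0,0,0,0,0,0,0]]]' | python3 -m handwheel| grep -E 'eef_pos|contact'
```

```text
eef_pos: [446.5, -258.9, 137.1]
contact_force: [-1.0, 0.0, -1.6]
eef_pos: [447.3, -259.4, 138.7]
contact_force: [-0.2, 0.5, -1.4]
eef_pos: [447.1, -259.2, 136.5]
contact_force: [-0.2, -0.1, -1.9]
```

Scaled: 1 mm is 0.1, 0.7 mm is 0.07.

```bash
echo '[[[0,0,0,0,0,0.1,0],[0,0,0,0,0,0.1,0],[0,0,0,0,0,0.07,0],[0,0,0,0,0,0,0],[0,0,0,0,0,0,0]]]' | python3 -m handwheel| grep -E 'eef_pos|contact';echo '[[[0,0,0,0,0,0.05,0],[0,0,0,0,0,0,0],[0,0,0,0,0,0,0]]]' | python3 -m handwheel| grep -E 'eef_pos|contact'
```

```text
eef_pos: [447.1, -259.2, 133.7]
contact_force: [-0.4, -0.4, -1.3]
eef_pos: [447.1, -259.2, 133.3]
contact_force: [-0.6, -0.3, -1.1]
```

The rows are not in the units I measure in: shifts go in cm and turns go in units of 0.2 rad. I convert before sending: -40 mm is -4, -30 mm is -3.

```bash
echo '[[[0,0,0,0,0,0,0.32],[0,0,0,0,0,0,0.4],[0,0,0,0,0,0,0.6],[0,0,0,0,0,0,0.8],[0,0,0,0,0,0,0.8]]]' | python3 -m handwheel| grep -E 'eef_pos|contact|open';echo '[[[0,0,0,0,0,0,0.8],[0,0,0,0,0,-1,0.8],[0,0,0,0,0,-3,0.8],[0,0,0,0,0,-4,0.8],[0,0,0,0,0,-4,0.8]]]' | python3 -m handwheel| grep -E 'eef_pos|contact|open';echo '[[[0,0,0,0,0,0,0.8],[0,0,0,0,0,0,0.8],[0,0,0,0,0,0,0.8],[0,0,0,0,0,0,0.8],[0,0,0,0,0,0,0.8]]]' | python3 -m handwheel| grep -E 'eef_pos|contact|clock'
python3 - <<'E'
from h import *
a=cv2.imread('pics/top0.png').astype(int);b=cams.grab_frame('top')[:,:,::-1].astype(int)
s0=cv2.imread('pics/side0.png').astype(int);s1=cams.grab_frame('side')[:,:,::-1].astype(int)
f=lambda i,j,x,y,w,h:abs(i-j)[y:y+h,x:x+w].mean().round(1)
print('side drift',f(s0,s1,345,180,70,60),'rail top',f(s0,s1,260,250,80,60),'glass',f(s0,s1,215,235,40,50),'remote',f(s0,s1,150,330,70,85),'jug',f(s0,s1,245,110,75,120))
d=abs(s0-s1)[180:260,345:415].max(2)>40;print('changed px near drift',d.sum())
E
```

```text
eef_pos: [447.2, -259.3, 133.4]
contact_force: [0.5, -0.4, 0.6]
opening: 0.797
eef_pos: [446.4, -258.8, 254.8]
contact_force: [1.3, -0.5, 0.1]
opening: 0.801
clock: 18.88
eef_pos: [446.4, -258.8, 252.1]
contact_force: [0.2, 0.6, -0.4]
side drift 3.5 rail top 3.5 glass 2.9 remote 4.2 jug 3.1
changed px near drift 0
```

The drift stands as it did at the start, nothing else has changed, and the gripper is clear. Handing in.

```bash
python3 -c "
from rig import r
print(r.sign_off())"
```

```text
the job is handed in; nothing more can be done
None
```

I pressed the stub out of the middle bore into the tin tray, stood the drift back in its holder and handed the job in at about 19 s; the side camera showed the surroundings unchanged, and no verdict came back.

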